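# Fit the drive hub on the gearmotor's flat-sided shaft

### The job

Fit the drive hub - the one with a flat in its bore and a lug on its flange - onto the gearmotor's upright flat-sided shaft. Line its flat up with the shaft's flat so that it drops fully home on the shoulder, and let go of it. Leave the plain round-bored hub where it lies.

Things in the scene. Friction and masses are not known exactly. Their poses are not given: they have to be found in the camera images.
- drive_hub: loose steel hub, 0.3 kg, flat on the table. Round boss 56 mm in diameter, 44 mm high in all, on a round flange 72 mm across, 8 mm thick; grip it across the boss above the flange. Through bore 35 mm in diameter with one flat, 8 mm from its axis, on the +x side; one lug, 22 mm wide, 8 mm thick, end 57 mm from the axis, juts from the flange on the same side. Origin: axis at the underside; z up
- plain_hub: the wrong hub: loose steel, same boss (56 mm x 44 mm) and flange (72 mm x 8 mm) but no lug, and a plain round bore of only 20 mm. Origin: on the axis at the underside, z up
- gearmotor: fixed grey gearmotor: housing 130 x 84 mm (its x, y), 45 mm high; on top a round shoulder 60 mm across, 5 mm high. From it an upright shaft rises 34 mm, to 84 mm above the table: 30 mm in diameter, one flat 6 mm from its axis on the +x side, top 5 mm tapered inwards by 4 mm. A dark index pad on the housing, 56 mm from the shaft, marks the flat's side. Origin: shaft axis at table height; z up
- shaft_seat (a point): point on the shaft's axis on top of the shoulder, 50 mm above the table, where the drive hub's underside rests when fully home; axes as the gearmotor's, z up. The hub goes on with its +x the same way as this +x, with about 2 mm play sideways; within 10 degrees it slides on, beyond some 25 degrees it jams on the shaft
Things that resemble listed ones, but are neither listed nor needed, are in the scene too. Leave any purple look-alike of the drive_hub alone.

How it is judged:
By the outcome, as a careful person would: the job done as asked, in the order asked, and still so for the second after the job is handed in, with the robot touching nothing.
It also fails if it takes over 38 s, if anything falls off the work surface, if the arm or the gripper's body presses on something with over 40 N, if the wrist force passes 120 N, or if a joint passes its speed limit or range.

### The arm

A 7-joint arm with a two-finger parallel gripper is mounted at the origin on the work surface; the furniture and walls round the work are solid. World frame = base frame: x ahead of the robot, y to its left, z up, the work surface at z = 0. Lengths are in m, angles in rad, forces in N, time in s.
With the tool pointing down it reaches from about 0.425 to 0.875 m from the base axis. Payload 4.7 kg.
Tool frame: the origin (TCP) lies at the very end of the fingers, on their centre line; the grasp point (between the pads) lies 19 mm behind it (ctrl.grasp_offset is the distance from the TCP to the grasp point, in m); z points along the fingers, y is the direction in which the jaws open and shut (so a half turn about z gives the same grasp; the last joint's range is limited). The gripper opens to 87 mm and grips with 3 to 60 N. Pads are 19 mm wide; open, the fingers measure 117 mm over their backs; the gripper's body (75 mm by 190 mm) begins 51 mm behind the grasp point.
Start: joints at [-1.108, 0.321, -0.07, 1.45, 0.023, 1.371, -0.057], TCP at [0.282, 0.586, 0.223] pointing down, gripper open.
Joint ranges: [-2.86, 2.86], [-0.3, 2.09], [-1.38, 1.24], [0.06, 2.45], [-1.56, 4.7], [0.09, 2.05], [-2.69, 2.69]. Speed limits (rad/s): [2.57, 2.57, 3.14, 3.14, 3.14, 3.14, 3.14].

### API

Orientations are given as a rotation vector (axis times angle).
In Python, from bench import ctrl gives the robot as it stands.
- The arm moves only by the shell command python3 -m creep 'ROWS' [FORCE]. ROWS is JSON, a list that holds one entry, the list of rows, each a list of 7 numbers: the opening, from 0 (shut) to 1 (fully open), then the shift along the tool's x, y, z in mm, then the turn, a rotation vector about the tool's x, y, z in rad. In form: [[[grip, dx, dy, dz, rx, ry, rz], ...]]. A call has 1 to 5 rows; each row is the pose to reach, as a shift and turn from the pose commanded when the call began, along the tool's axes at that moment; what a row does not reach only later rows make up. A row lasts 1/10 s, in which the tool goes at most 50 mm and 8.59 degrees, less where a joint would pass 70% of its speed; a pose out of reach is approached as far as the arm can. A call with a gripper value outside its range is refused whole. The fingers move at their own pace and stop on an object; FORCE is the grip in N (left out, the last holds). Time passes only in rows, so rows that repeat a pose let the fingers close. It gives the time, the measured TCP pose, the force and the opening at its end, in the units of the state.
- ctrl.get_state(): the state, without advancing time (a new reading comes with each control period).
- ctrl.get_image(name): name is "scene" or "top" or "wrist"; returns the picture (384x512x3 uint8, red, green, blue); there is no depth.
- ctrl.camera_params(name): a dict with "K" (3x3 intrinsics, pixels), "pose" (4x4, takes a point from camera to world coordinates). Camera axes: x right, y down, z forward; pixel columns grow to the right and rows downward; lengths in m; the calibration is good to about 2 mm. The wrist camera is an equidistant fisheye: a pixel r from the principal point sees the ray r / f radians off the axis. A picture is of the moment at which its call begins: read the wrist's pose just before it. camera_params takes no time and is no camera call; for the wrist camera it gives the pose at the moment of the call.
- ctrl.close_job(): hands the job in, once; it reports no verdict.
The state is a dict: "time": time; "joint_positions": joint angles; "qd": joint speeds; "joint_torque": joint torques, N m; "position": TCP position; "tool_rot": TCP orientation; "ft_force": force on the tool from outside, world axes, zero at the start; "torque": the same for the moment, N m; "grip_width": opening from 0.0 (shut) to 1.0 (fully open).
Only numpy, scipy, OpenCV 4.12 (cv2) and the standard library are available. Lean on these libraries where they do the work, as an engineer would, in place of code of your own. Each camera call takes 0.05 s, during which the arm holds its last target. There are 200 camera calls.

## Working session

There is one attempt and no reset: what is moved stays moved. The work goes in short steps, Python scripts to look and compute and a shell command to move; the robot and the scene stay as the last step left them, time stands still between calls to the robot, and variables do not carry over. Pictures are saved under pics/ and viewed, about 8 in all and at most 12, crops included, and the job is handed in when it is done.

```bash
ls; mkdir -p pics
python3 - <<'E'
from bench import ctrl
import cv2,numpy as np
a=ctrl.get_image("scene");b=ctrl.get_image("top")
cv2.imwrite("pics/scene.png",a[:,:,::-1]);cv2.imwrite("pics/top.png",b[:,:,::-1])
for n in("scene","top","wrist"):
    p=ctrl.camera_params(n);print(n,np.round(p["K"],1).tolist(),np.round(p["pose"],3).tolist(),[k for k in p])
s=ctrl.get_state();print({k:np.round(v,3).tolist() for k,v in s.items()})
E
```

```text
pics
scene [[402.8, 0.0, 253.4], [0.0, 402.8, 199.4], [0.0, 0.0, 1.0]] [[0.724, -0.285, 0.628, -0.217], [-0.689, -0.321, 0.65, -0.765], [0.016, -0.903, -0.429, 0.482], [0.0, 0.0, 0.0, 1.0]] ['K', 'pose']
top [[381.9, 0.0, 251.4], [0.0, 381.9, 196.4], [0.0, 0.0, 1.0]] [[0.025, -0.994, 0.102, 0.28], [-0.999, -0.023, 0.026, -0.139], [-0.024, -0.102, -0.994, 0.9], [0.0, 0.0, 0.0, 1.0]] ['K', 'pose']
wrist [[297.3, 0.0, 258.5], [0.0, 297.3, 191.8], [0.0, 0.0, 1.0]] [[0.434, 0.861, 0.266, 0.208], [0.901, -0.414, -0.131, 0.619], [-0.003, 0.297, -0.955, 0.384], [0.0, 0.0, 0.0, 1.0]] ['K', 'pose']
{'time': 0.1, 'joint_positions': [-1.108, 0.322, -0.07, 1.452, 0.023, 1.371, -0.057], 'qd': [0.002, -0.001, 0.002, -0.001, -0.001, 0.001, 0.001], 'joint_torque': [-0.001, -49.257, -0.406, -31.34, -0.064, 0.04, 0.0], 'position': [0.282, 0.585, 0.222], 'tool_rot': [-0.699, -3.063, 0.003], 'ft_force': [-0.002, -0.097, -0.368], 'torque': [0.046, 0.052, -0.04], 'grip_width': 1.0}
```

View pics/top.png

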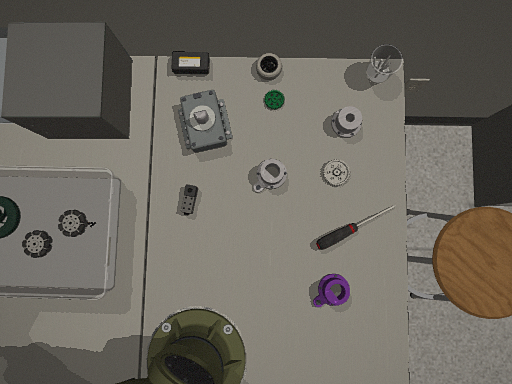

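View pics/scene.png

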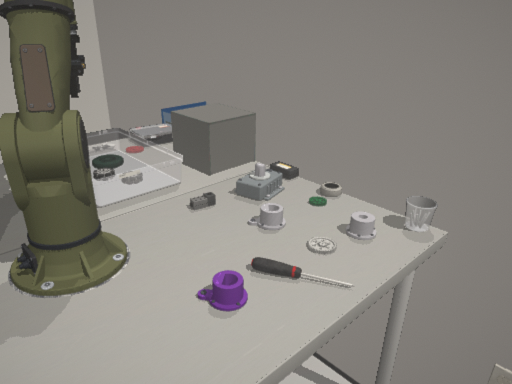

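Top view: the possible hubs are a steel hub with a lug at (271,174), a steel hub with a small bore and no lug at (348,121), a purple look-alike at (334,290), and a steel ring at (269,66). I choose (271,174). The gearmotor is at (203,120). Next I check the choice in a close crop.

Run:
```python
import cv2,numpy as np
b=cv2.imread("pics/top.png");a=cv2.imread("pics/scene.png")
f=lambda i,x,y,w,h,s:cv2.resize(i[y:y+h,x:x+w],None,fx=s,fy=s,interpolation=cv2.INTER_CUBIC)
o=np.zeros((600,800,3),np.uint8)
c=f(b,170,80,130,125,4.8);o[:600,:624]=c[:600,:624]
cv2.imwrite("pics/crop.png",o[:,:624])
```

```text
(no output)
```

View pics/crop.png

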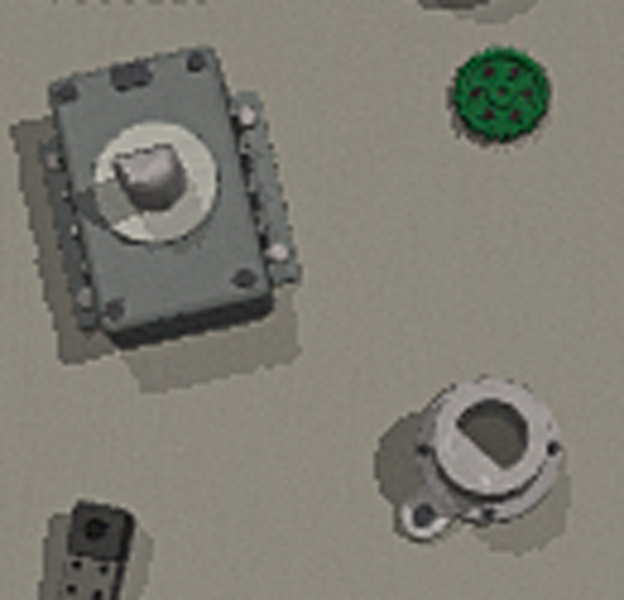

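The crop confirms it: the hub at crop (495,440) has a D-bore with its flat facing lower left, the same side as the lug at (424,517). On the motor, the index pad is at (131,76), the shoulder centre is near (155,183), and the shaft's flat is on the upper side.

```bash
cat > h.py <<'E'
import numpy as np,cv2
from bench import ctrl
from scipy.spatial.transform import Rotation as R
def ray(p,uv,fish=False):
    K,T=np.array(p["K"]),np.array(p["pose"]); x=(uv[0]-K[0,2])/K[0,0]; y=(uv[1]-K[1,2])/K[1,1]
    if fish:
        r=np.hypot(x,y); d=np.array([x/r*np.sin(r),y/r*np.sin(r),np.cos(r)])
    else: d=np.array([x,y,1.]); d/=np.linalg.norm(d)
    return T[:3,3],T[:3,:3]@d
def plane(p,uv,z,fish=False):
    o,d=ray(p,uv,fish); return o+d*(z-o[2])/d[2]
def proj(p,X,fish=True):
    K,T=np.array(p["K"]),np.array(p["pose"]); c=T[:3,:3].T@(np.asarray(X)-T[:3,3])
    r=np.hypot(c[0],c[1]); k=np.arctan2(r,c[2])/r if fish else 1/c[2]
    return K[:2,2]+K[0,0]*k*c[:2]
def tri(r1,r2):
    (a,u),(b,v)=r1,r2; s=np.linalg.lstsq(np.c_[u,-v],b-a,rcond=None)[0]
    P,Q=a+s[0]*u,b+s[1]*v; return (P+Q)/2,np.linalg.norm(P-Q)
E
python3 - <<'E'
from h import *
p=ctrl.camera_params("top"); g=lambda x,y:(170+x/4.8-.4,80+y/4.8-.4)
sh=plane(p,g(155,183),.05);pad=plane(p,g(131,76),.045);hb=plane(p,g(497,440),.044);lg=plane(p,g(424,517),.008)
print(sh,pad,hb,lg)
an=lambda v:np.degrees(np.arctan2(v[1],v[0]))
print(an(pad-sh),an(lg-hb),np.linalg.norm((pad-sh)[:2]),np.linalg.norm((lg-hb)[:2]))
s=ctrl.get_state();M=R.from_rotvec(s["tool_rot"]).as_matrix();print(M.round(3))
w=ctrl.camera_params("wrist")["pose"]; print("cam in tool",(M.T@(np.array(w)[:3,3]-s["position"])).round(3))
mid=(sh+hb)/2; print("mid tool shift", (M.T@(mid-s["position"])*1000).round(0))
ps=ctrl.camera_params("scene")
for q in(sh,hb): print(proj(ps,q,False))
E
```

```text
[0.54570099 0.00148324 0.05      ] [0.60018829 0.01600556 0.045     ] [ 0.42592939 -0.16428939  0.044     ] [ 0.39311914 -0.13035968  0.008     ]
14.923937278185065 134.03904650503972 0.056389390554217884 0.04719891869341326
[[-0.901  0.434 -0.001]
 [ 0.434  0.901 -0.002]
 [-0.    -0.002 -1.   ]]
cam in tool [ 0.082 -0.002 -0.163]
mid tool shift [-473. -512.  176.]
[259.25993729 173.83754031]
[271.5628924  207.22840622]
```

```bash
cat >> h.py <<'E'
def shift(P,cmd=None):
    s=ctrl.get_state();M=R.from_rotvec(s["tool_rot"]).as_matrix()
    return (M.T@(np.asarray(P)-s["position"])*1000).round(1)
E
python3 - <<'E'
from h import *
p=ctrl.camera_params("top")
print("box base corner",plane(p,(130,137),0), [ (z,plane(p,(103,108),z).round(3)) for z in(.1,.15,.2,.25)])
print("tray right edge",plane(p,(120,170),0.05))
for P in[(.38,.25,.22),(.426,-.164,.16)]: print(P,shift(P))
E
```

```text
box base corner [0.51022529 0.18291042 0.        ] [(0.1, array([0.548, 0.21 , 0.1  ])), (0.15, array([0.531, 0.188, 0.15 ])), (0.2, array([0.514, 0.167, 0.2  ])), (0.25, array([0.498, 0.145, 0.25 ]))]
tray right edge [0.42044948 0.18348458 0.05      ]
(0.38, 0.25, 0.22) [-233.8 -259.4    2. ]
(0.426, -0.164, 0.16) [-454.9 -612.3   62.7]
```

```bash
python3 -m creep '[[[1,-234,-259,2,0,0,0],[1,-234,-259,2,0,0,0],[1,-234,-259,2,0,0,0],[1,-234,-259,2,0,0,0],[1,-234,-259,2,0,0,0]]]'; python3 -c "
from h import *
print(ctrl.get_state()['joint_positions'].__repr__(),shift((.38,.22,.22)),shift((.426,-.164,.16)))"
```

```text
time: 0.6
position: [0.3527, 0.3435, 0.2207]
tool_rot: [-0.699, -3.063, 0.0]
ft_force: [1.4, -0.8, 0.6]
grip_width: 0.998
array([-8.80814704e-01, -1.27881683e-02,  5.42415514e-02,  1.83536756e+00,
        6.94005369e-04,  1.31936936e+00,  2.95316543e-01]) [-78.2 -99.5   0.8] [-286.2 -425.5   60.8]
```

```bash
python3 -c "
from h import *
print(shift((.44,.05,.2)))"
```

```text
[-206.  -226.6   20.8]
```

```bash
python3 -m creep '[[[1,-206,-227,21,0,0,0],[1,-206,-227,21,0,0,0],[1,-206,-227,21,0,0,0],[1,-206,-227,21,0,0,0],[1,-206,-227,21,0,0,0]]]'; python3 -c "
from h import *
print(shift((.44,-.155,.16)))"
```

```text
time: 1.1
position: [0.4234, 0.1046, 0.2038]
tool_rot: [0.699, 3.063, 0.001]
ft_force: [0.8, 0.4, -0.2]
grip_width: 1.001
[-127.5 -226.7   43.7]
```

```bash
python3 -m creep '[[[1,-127,-227,44,0,0,0],[1,-127,-227,44,0,0,0],[1,-127,-227,44,0,0,0],[1,-127,-227,44,0,0,0],[1,-127,-227,44,0,0,0]]]'; python3 -m creep '[[[1,0,0,0,0,0,0]]]' ;python3 - <<'E'
from h import *
import json
p=ctrl.camera_params("wrist");a=ctrl.get_image("wrist");cv2.imwrite("pics/w1.png",a[:,:,::-1])
json.dump({k:np.array(v).tolist() for k,v in p.items()},open("w1.json","w"))
print(ctrl.get_state()["position"],proj(p,[.426,-.164,.044]),proj(p,[.546,.0015,.05]))
E
```

```text
time: 1.6
position: [0.4381, -0.1412, 0.162]
tool_rot: [0.699, 3.062, 0.001]
ft_force: [-0.1, 0.7, -0.4]
grip_width: 0.999
time: 1.7
position: [0.4369, -0.1465, 0.1617]
tool_rot: [-0.716, -3.059, 0.005]
ft_force: [-0.0, 0.8, 0.6]
grip_width: 1.002
[ 0.43744587 -0.14266319  0.16178408] [240.10110781 184.69816469] [423.62654804 216.65921932]
```

View pics/w1.png

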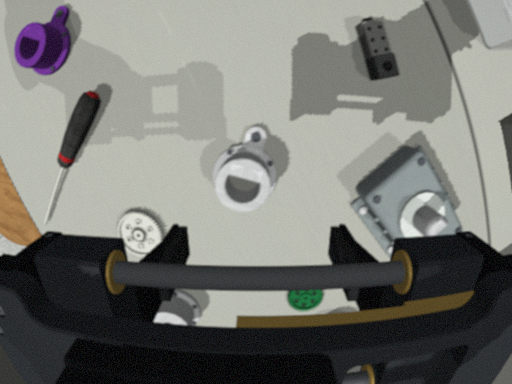

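The wrist view shows the drive hub with its boss top at (244,185) and lug at (256,137), and the motor's shoulder at (425,217). Next come contour masks in both views.

Run:
```python
from h import *
o=[]
for n,(x,y,w,h) in {"w1":(205,115,85,105),"top":(245,145,52,52),"w1 ":(355,160,110,110),"top ":(170,85,68,70)}.items():
    im=cv2.imread(f"pics/{n.strip()}.png")[y:y+h,x:x+w]; g=cv2.cvtColor(im,6)
    s=290/max(w,h); big=cv2.resize(im,None,fx=s,fy=s,interpolation=cv2.INTER_CUBIC)
    G=cv2.cvtColor(big,6)
    for t,c in((170,(0,0,255)),(200,(0,200,0)),(110,(255,0,0))):
        cs,_=cv2.findContours((G>t).astype(np.uint8),1,1); cs=[k for k in cs if len(k)>60]; cv2.drawContours(big,cs,-1,c,1)
    z=np.zeros((300,300,3),np.uint8); z[:big.shape[0],:big.shape[1]]=big; o.append(z)
cv2.imwrite("pics/c2.png",np.vstack([np.hstack(o[:2]),np.hstack(o[2:])]))
```

```text
(no output)
```

View pics/c2.png

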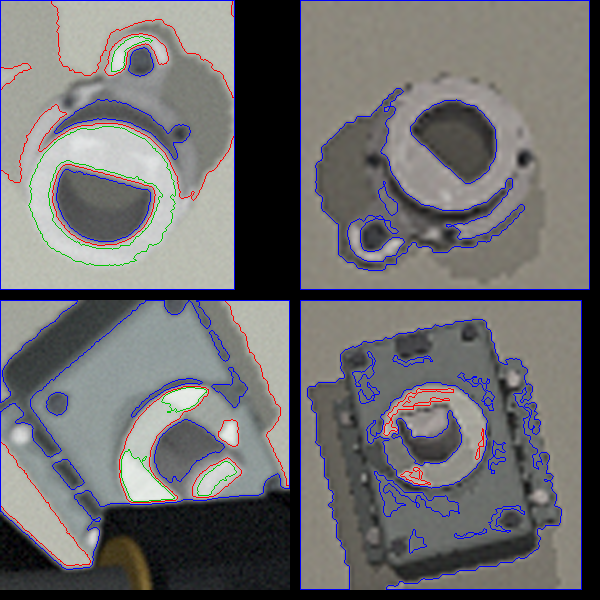

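The D-bore rim is outlined cleanly in both views: wrist crop near (103,200), top crop near (453,143). The shoulder ring shows in both too. Next I cast these contours, fit them and triangulate the heights.

```bash
cat >> h.py <<'E'
from scipy.optimize import least_squares
import json
def contour(im,c,t,near,dark=True,s=4):
    x,y,w,h=c; b=cv2.resize(cv2.cvtColor(im,6)[y:y+h,x:x+w],None,fx=s,fy=s,interpolation=cv2.INTER_CUBIC)
    m=((b<t) if dark else (b>t)).astype(np.uint8)
    n,l,st,ce=cv2.connectedComponentsWithStats(m)
    i=1+np.argmin([np.hypot(*(ce[k]-(np.array(near)-[x,y])*s))+(1e4 if st[k,4]<40*s*s else 0) for k in range(1,n)])
    k=max(cv2.findContours((l==i).astype(np.uint8),0,1)[0],key=cv2.contourArea)
    f=lambda q:(np.asarray(q,float)+.5)/s-.5+[x,y]
    return f(k[:,0]),f(ce[i])
def fitD(P,r=.0175,d=.008,y0=0):
    f=lambda q:np.maximum(np.hypot(*(P-q[:2]).T)-r,(P-q[:2])@[np.cos(q[2]),np.sin(q[2])]-d)
    return min((least_squares(f,[*P.mean(0),a],loss='soft_l1',f_scale=.001) for a in np.arange(0,6.3,.7)),key=lambda s:s.cost),f
E
python3 - <<'E'
from h import *
pw=json.load(open("w1.json"));pt=ctrl.camera_params("top")
W=cv2.imread("pics/w1.png");T=cv2.imread("pics/top.png")
rs=[]
for im,p,fi,c,nr,t in((W,pw,1,(205,115,85,105),(242,187),140),(T,pt,0,(245,145,52,52),(271.5,170.5),118)):
    k,ce=contour(im,c,t,nr); rs.append(ray(p,ce,fi))
    for z in(.04,.044,.048):
        P=np.array([plane(p,q,z,fi)[:2] for q in k]); s,f=fitD(P)
        print(fi,z,s.x[:2].round(4),np.degrees(s.x[2]).round(1)%360,"rms mm",(1e3*np.sqrt((f(s.x)**2).mean())).round(2))
print("bore centroid",tri(*rs))
# lug hole & pad & shoulder top from top cam
k,ce=contour(T,(245,145,52,52),112,(258,187.5)); print("lughole top",ce,plane(pt,ce,.008))
k,ce2=contour(W,(205,115,85,105),120,(256,137)); print("lughole w",ce2,plane(pw,ce2,.008,1),tri(ray(pt,ce,0),ray(pw,ce2,1)))
E
```

```text
1 0.04 [ 0.429  -0.1638] 138.1 rms mm 0.35
1 0.044 [ 0.428 -0.163] 138.2 rms mm 0.53
1 0.048 [ 0.4271 -0.1622] 138.1 rms mm 0.72
0 0.04 [ 0.4287 -0.1614] 138.8 rms mm 0.34
0 0.044 [ 0.428  -0.1613] 138.8 rms mm 0.3
0 0.048 [ 0.4273 -0.1612] 138.8 rms mm 0.27
bore centroid (array([ 0.42861572, -0.16338638,  0.05256163]), np.float64(0.0006550635506941225))
lughole top [259.89145435 179.5134942 ] [ 0.4117367  -0.13453993  0.008     ]
lughole w [255.57617188 137.20985243] [ 0.39455556 -0.13192709  0.008     ] (array([ 0.3921729 , -0.1306054 ,  0.09647714]), np.float64(0.015520004715801044))
```

Run:
```python
from h import *
pt=ctrl.camera_params("top");T=cv2.imread("pics/top.png");_,ct=contour(T,(245,145,52,52),118,(271.5,170.5))
for i in range(2):
    s=ctrl.get_state();p=ctrl.camera_params("wrist");im=ctrl.get_image("wrist")[:,:,::-1].copy()
    nr=proj(p,[.425,-.159,.044]);k,ce=contour(im,(int(nr[0])-45,int(nr[1])-40,90,80),140,nr)
    P=np.array([plane(p,q,.044,1)[:2] for q in k]); q,f=fitD(P)
    print(s["position"],s["qd"].round(3) if hasattr(s["qd"],"round") else s["qd"],q.x[:2].round(4),np.degrees(q.x[2])%360,(1e3*np.sqrt((f(q.x)**2).mean())).round(2),tri(ray(p,ce,1),ray(pt,ct,0)))
for z in (.05,.044): print()
H=[.428,-.1622]
for z in(.08,.012): print(shift([*H,z]))
cv2.imwrite("pics/w2.png",im);json.dump({k:np.array(v).tolist() for k,v in p.items()},open("w2.json","w"))
```

```text
[ 0.43744587 -0.14266319  0.16178408] [-0.034 -0.014 -0.08   0.006 -0.03   0.01  -0.023] [ 0.4281 -0.1634] 138.0989749916391 0.48 (array([ 0.42832644, -0.16334243,  0.05404013]), np.float64(0.000708006280308767))
[ 0.43794622 -0.14023478  0.16192488] [-0.026 -0.009 -0.05   0.004 -0.006  0.002 -0.007] [ 0.428  -0.1637] 137.99532528066982 0.45 (array([ 0.42806696, -0.16331291,  0.05527328]), np.float64(0.0007912528090766037))


[ -0.9 -25.6  82.1]
[ -1.  -25.6 150.1]
```

```bash
python3 -m creep '[[[1,-1,-25.5,62,0,0,0],[1,-1,-25.5,62,0,0,0],[1,-1,-25.5,62,0,0,0],[1,-1,-25.5,62,0,0,0],[1,-1,-25.5,62,0,0,0]]]'
python3 - <<'E'
from h import *
p2=json.load(open("w2.json"));w2=cv2.imread("pics/w2.png")
def go(p,im):
    nr=proj(p,[.425,-.159,.044]);x,y=max(0,int(nr[0])-60),max(0,int(nr[1])-60)
    k,ce=contour(im,(x,y,120,120),140,nr)
    q,f=fitD(np.array([plane(p,u,.044,1)[:2] for u in k]))
    print(q.x[:2].round(4),np.degrees(q.x[2])%360,(1e3*np.sqrt((f(q.x)**2).mean())).round(2),ce);return ray(p,ce,1)
r2=go(p2,w2)
for i in range(2):
    p=ctrl.camera_params("wrist");im=ctrl.get_image("wrist")[:,:,::-1].copy(); print(tri(r2,go(p,im)))
s=ctrl.get_state();print(s["position"],s["tool_rot"],shift([.428,-.163,.012]))
cv2.imwrite("pics/w3.png",im)
E
```

```text
time: 2.35
position: [0.4299, -0.1617, 0.1017]
tool_rot: [0.695, 3.061, 0.001]
ft_force: [1.2, 0.2, 0.7]
grip_width: 1.002
[ 0.428  -0.1637] 137.99532528066982 0.45 [234.01819868 190.98521986]
[ 0.4277 -0.1641] 137.09328773096323 0.32 [255.73300748 210.07765957]
(array([ 0.43179751, -0.16719564,  0.0381607 ]), np.float64(0.0002781294105063996))
[ 0.4277 -0.1641] 136.98272394300685 0.32 [256.00011501 209.99883554]
(array([ 0.43175472, -0.16715086,  0.03832903]), np.float64(0.0002600019990803731))
[ 0.42975198 -0.16210135  0.10158758] [6.95925838e-01 3.06102638e+00 1.15559516e-03] [ 1.4 -1.7 89.6]
```

View pics/w3.png

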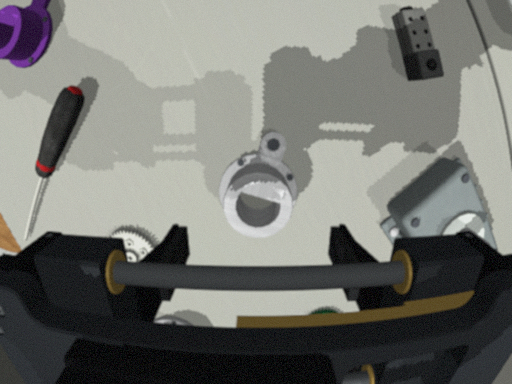

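The hub is centred between the jaws at (258,205). The triangulated rim height was 38 mm from the wrist pair and 54 mm from wrist and top, which straddles the stated 44 mm. I descend and grip.

```bash
python3 -m creep '[[[1,1.5,-1.5,45,0,0,0],[1,1.5,-1.5,70,0,0,0],[1,1.5,-1.5,88,0,0,0],[1,1.5,-1.5,88,0,0,0],[1,1.5,-1.5,88,0,0,0]]]' && python3 -m creep '[[[0.5,0,0,0,0,0,0],[0.5,0,0,0,0,0,0],[0.5,0,0,0,0,0,0],[0.5,0,0,0,0,0,0],[0.5,0,0,0,0,0,0]]]' 40
```

```text
time: 2.95
position: [0.4271, -0.1635, 0.0131]
tool_rot: [0.698, 3.062, -0.0]
ft_force: [0.4, -0.9, 0.9]
grip_width: 1.004
time: 3.45
position: [0.427, -0.1631, 0.0127]
tool_rot: [0.699, 3.062, 0.001]
ft_force: [1.7, 1.5, 0.3]
grip_width: 0.633
```

```bash
python3 -m creep '[[[0.4,0,0,-20,0,0,0],[0.4,0,0,-60,0,0,0],[0.4,0,0,-105,0,0,0],[0.4,0,0,-145,0,0,0],[0.4,0,0,-145,0,0,0]]]'
python3 - <<'E'
from h import *
p=ctrl.camera_params("wrist");im=ctrl.get_image("wrist")[:,:,::-1].copy()
cv2.imwrite("pics/w4.png",im);json.dump({k:np.array(v).tolist() for k,v in p.items()},open("w4.json","w"))
s=ctrl.get_state();print(s["ft_force"],s["position"],s["grip_width"],shift([.546,0.0015,.155]))
# shoulder in w2/top: circle fit pts
E
```

```text
time: 3.95
position: [0.4298, -0.1645, 0.1622]
tool_rot: [0.697, 3.053, 0.003]
ft_force: [0.9, -0.6, -2.5]
grip_width: 0.626
[-0.47696734  0.60152798 -3.97992492] [ 0.42794236 -0.16374779  0.15931031] 0.6228046452581855 [-34.7 200.1   5. ]
```

View pics/w4.png

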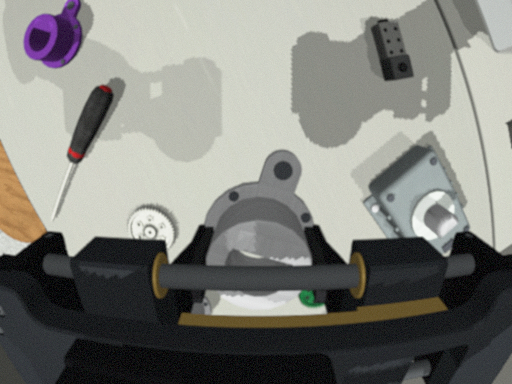

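Lifted, with the hub held squarely and the lug hole at (283,170); the shoulder is at (440,215). I carry it to a stand-off where the wrist camera sees the motor, turning on the way.

```bash
python3 -m creep '[[[0.4,2,35,2,0,0,0.15],[0.4,4,70,3,0,0,0.3],[0.4,5,105,4,0,0,0.45],[0.4,6,129,4,0,0,0.6],[0.4,6,129,4,0,0,0.74]]]'; python3 -m creep '[[[0.4,0,0,0,0,0,0.15],[0.4,0,0,0,0,0,0.3],[0.4,0,0,0,0,0,0.45],[0.4,0,0,0,0,0,0.6],[0.4,0,0,0,0,0,0.74]]]';python3 -m creep '[[[0.4,0,0,0,0,0,0.15],[0.4,0,0,0,0,0,0.3],[0.4,0,0,0,0,0,0.45],[0.4,0,0,0,0,0,0.6],[0.4,0,0,0,0,0,0.65]]]';python3 -m creep '[[[0.4,0,0,0,0,0,0],[0.4,0,0,0,0,0,0]]]'
python3 - <<'E'
from h import *
p=ctrl.camera_params("wrist");im=ctrl.get_image("wrist")[:,:,::-1].copy()
cv2.imwrite("pics/w5.png",im);json.dump({k:np.array(v).tolist() for k,v in p.items()},open("w5.json","w"))
s=ctrl.get_state();print(s["ft_force"],s["position"],s["grip_width"],s["joint_positions"])
M=R.from_rotvec(s["tool_rot"]).as_matrix();print(M.round(3))
E
```

```text
time: 4.5
position: [0.4762, -0.0404, 0.1506]
tool_rot: [-1.757, -2.6, 0.004]
ft_force: [-1.2, -0.3, -3.7]
grip_width: 0.622
time: 5.0
position: [0.475, -0.0447, 0.1506]
tool_rot: [-2.585, -1.781, 0.007]
ft_force: [1.3, -0.5, -4.0]
grip_width: 0.627
time: 5.5
position: [0.475, -0.0448, 0.1506]
tool_rot: [-3.019, -0.866, 0.008]
ft_force: [0.3, -0.1, -3.5]
grip_width: 0.628
time: 5.7
position: [0.4757, -0.0447, 0.1517]
tool_rot: [-3.017, -0.874, 0.005]
ft_force: [0.4, 0.1, -3.1]
grip_width: 0.623
[-0.53438928  0.24342695 -2.94241509] [ 0.47603961 -0.04471865  0.15207005] 0.6249958933188857 [-0.52015947 -0.01001895  0.55986434  1.97221691  0.00630029  1.18023064
 -0.96964365]
[[ 0.845  0.534 -0.002]
 [ 0.534 -0.845 -0.   ]
 [-0.002 -0.001 -1.   ]]
```

View pics/w5.png

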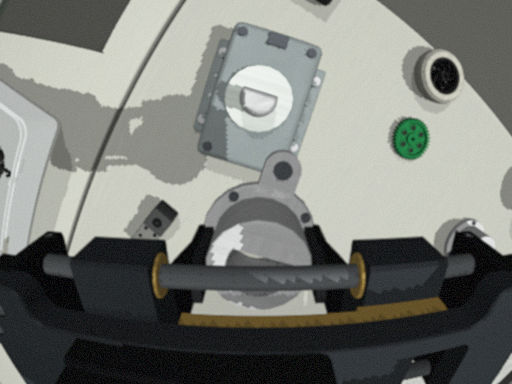

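A clear view: shoulder at (259,98), D-shaft top at (258,100) with its flat towards the pad at (280,40), lug hole at (283,170). I measure the motor and the hub's yaw from this image.

Run:
```python
from h import *
W=cv2.imread("pics/w5.png");pw=json.load(open("w5.json"));T=cv2.imread("pics/top.png");pt=ctrl.camera_params("top")
an=lambda v:round(float(np.degrees(np.arctan2(v[1],v[0]))),1)
def circ(P,r):
    f=lambda q:np.hypot(*(P-q[:2]).T)-r
    s=least_squares(f,P.mean(0),loss='soft_l1',f_scale=.0007);return s.x,1e3*np.sqrt((f(s.x)**2).mean())
H={}
for n,im,p,fi,c,nr,t in(("w",W,pw,1,(215,55,90,85),(259,98),195),("t",T,pt,0,(180,95,45,45),(202.5,118),138)):
    k,ce=contour(im,c,t,nr,False); hull=cv2.convexHull(k.astype(np.float32))[:,0]
    e=cv2.fitEllipse(hull); H[n]=(p,e[0],fi)
    print(n,"ellipse",np.round(e,1) if 0 else e, "circle",*[circ(np.array([plane(p,q,z,fi)[:2] for q in hull]),.03) for z in(.05,)])
print("shoulder tri",tri(*[ray(p,u,f) for p,u,f in H.values()]))
C=plane(pw,H["w"][1],.05,1)
k,ce=contour(W,(262,30,35,22),95,(280,40)); pad=plane(pw,ce,.045,1);print("pad",ce,pad,np.linalg.norm((pad-C)[:2]),an(pad-C))
k,cl=contour(W,(265,150,40,40),70,(283,170))
g=ctrl.get_state()["position"]
for dz in(.001,.005): 
    l=plane(pw,cl,g[2]-dz,1);print("lug",cl,l,np.linalg.norm((l-g)[:2]),an(l-g))
for t in(150,): 
    b=cv2.resize(cv2.cvtColor(W,6)[70:125,225:295],None,fx=8,fy=8,interpolation=cv2.INTER_CUBIC)
    k=cv2.resize(W[10:180,190:335],None,fx=3.5,fy=3.5,interpolation=cv2.INTER_CUBIC); cv2.imwrite("pics/c5.png",k)
```

```text
w ellipse ((257.17120361328125, 100.05503845214844), (21.08180809020996, 34.27193832397461), 106.3748779296875) circle (array([ 0.57130533, -0.00242205]), np.float64(5.49625471054295))
t ellipse ((201.75071716308594, 117.2999267578125), (24.506711959838867, 25.64667510986328), 65.1639404296875) circle (array([0.54667851, 0.00215344]), np.float64(0.9049462192209167))
shoulder tri (array([ 5.44329611e-01, -2.82584943e-04,  5.86600510e-02]), np.float64(0.0015576924382928541))
pad [274.77596154  44.52211538] [0.59614301 0.01319395 0.045     ] 0.05334887367111112 15.3
lug [282.51942689 170.45198937] [ 0.51900948 -0.03456891  0.15107005] 0.0441523126337252 13.3
lug [282.51942689 170.45198937] [ 0.51838792 -0.03535506  0.14707005] 0.04337114062948699 12.5
```

View pics/c5.png

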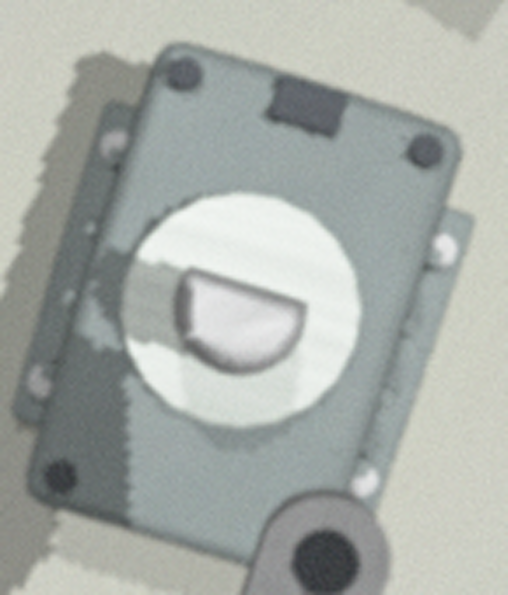

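The crop shows the shoulder centre at (241,310), pad at (307,106), bolts at (183,75), (425,152) and (61,476), and the flat's edge from (190,270) to (303,303). I cast these points.

Run:
```python
from h import *
pw=json.load(open("w5.json"));pt=ctrl.camera_params("top")
an=lambda v:round(float(np.degrees(np.arctan2(v[1],v[0]))),1)
g=lambda x,y,z:plane(pw,(190+x/3.5-.36,10+y/3.5-.36),z,1)
C=g(241,310,.05);pad=g(307,106,.045)
print("C",C,"ext",[np.linalg.norm(g(*q,.05)-C).round(4) for q in((121,310),(361,310),(241,192),(241,428))])
print("pad",an(pad-C),np.linalg.norm((pad-C)[:2]))
print("bolts",an(g(183,75,.045)-g(425,152,.045))-90,an(g(183,75,.045)-g(61,476,.045)),"flat",an(g(190,270,.084)-g(303,303,.084))-90)
u=(190+241/3.5-.36,10+310/3.5-.36)
w4=json.load(open("w4.json"));print("tri w5-top",tri(ray(pw,u,1),ray(pt,(202,117.8))),"w5-w4",tri(ray(pw,u,1),ray(w4,(437,216),1)))
s=ctrl.get_state()
print(shift([.5455,.0008,s["position"][2]]),s["position"])
```

```text
C [ 0.54669807 -0.00102752  0.05      ] ext [np.float64(0.0301), np.float64(0.0301), np.float64(0.0301), np.float64(0.03)]
pad 15.1 0.05630407601707816
bolts 14.700000000000003 15.0 flat 15.799999999999997
tri w5-top (array([5.46108325e-01, 9.70941245e-05, 5.00308671e-02]), np.float64(0.002539798569326075)) w5-w4 (array([5.45893336e-01, 6.28398513e-05, 5.41135062e-02]), np.float64(0.0027060749015474367))
[83.  -1.3 -0.2] [ 0.47603961 -0.04471865  0.15207005]
```

```bash
python3 -m creep '[[[0.4,40,0,5,0,0,0],[0.4,83.3,0,15,0,0,0],[0.4,83.3,0,40,0,0,0],[0.4,83.3,0,46,0,0,0],[0.4,83.3,0,46,0,0,0]]]'; python3 -m creep '[[[0.4,0,0,0,0,0,0]]]';python3 - <<'E'
from h import *
p=ctrl.camera_params("wrist");im=ctrl.get_image("wrist")[:,:,::-1].copy()
cv2.imwrite("pics/w6.png",im)
s=ctrl.get_state();print(s["ft_force"],s["position"],s["grip_width"],shift([.5465,-.0003,.0627]))
E
```

```text
time: 6.25
position: [0.5456, -0.0009, 0.1057]
tool_rot: [3.018, 0.872, -0.007]
ft_force: [0.1, 0.2, -2.6]
grip_width: 0.62
time: 6.35
position: [0.5472, -0.0011, 0.1079]
tool_rot: [3.018, 0.871, 0.001]
ft_force: [-0.3, 0.5, -3.1]
grip_width: 0.624
[-0.03602996  0.16102216 -2.84109277] [ 0.54764892 -0.00092521  0.10842391] 0.6209847882521949 [-0.7 -1.2 45.7]
```

View pics/w6.png

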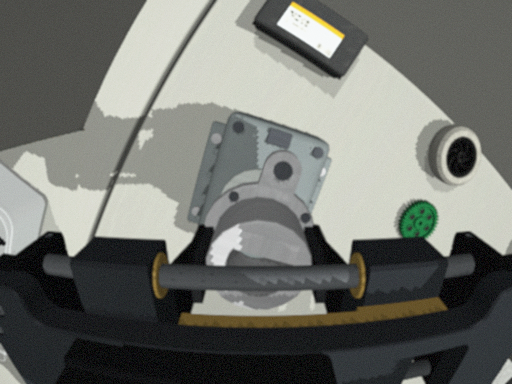

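The lug at (283,170) now points at the pad at (280,137), so the alignment looks right. I descend in small steps and watch the force.

```bash
python3 -m creep '[[[0.4,-0.5,-0.5,6,0,0,0],[0.4,-0.5,-0.5,11,0,0,0],[0.4,-0.5,-0.5,15,0,0,0],[0.4,-0.5,-0.5,19,0,0,0],[0.4,-0.5,-0.5,19,0,0,0]]]'
```

```text
time: 6.9
position: [0.5465, -0.0, 0.0878]
tool_rot: [3.018, 0.872, -0.001]
ft_force: [-0.4, -0.0, -3.3]
grip_width: 0.62
```

```bash
python3 -m creep '[[[0.4,0,0,3,0,0,0],[0.4,0,0,6,0,0,0],[0.4,0,0,9,0,0,0],[0.4,0,0,9,0,0,0]]]'
```

```text
time: 7.3
position: [0.5466, -0.0, 0.0789]
tool_rot: [3.018, 0.872, -0.001]
ft_force: [0.6, -0.6, -3.0]
grip_width: 0.626
```

The underside is at about 66 mm, past the taper, with no contact force.

```bash
python3 -m creep '[[[0.4,0,0,4,0,0,0],[0.4,0,0,8,0,0,0],[0.4,0,0,11,0,0,0],[0.4,0,0,13.5,0,0,0],[0.4,0,0,13.5,0,0,0]]]'
```

```text
time: 7.8
position: [0.5465, -0.0, 0.0654]
tool_rot: [-3.018, -0.872, 0.001]
ft_force: [0.7, -0.4, -3.4]
grip_width: 0.625
```

```bash
python3 -m creep '[[[0.4,0,0,1,0,0,0],[0.4,0,0,2,0,0,0],[0.4,0,0,2.5,0,0,0],[0.4,0,0,2.5,0,0,0]]]'
```

```text
time: 8.2
position: [0.5467, -0.0, 0.0633]
tool_rot: [-3.018, -0.872, 0.0]
ft_force: [0.1, 0.6, -3.6]
grip_width: 0.622
```

Almost home (TCP 63.3 mm against 62.7 expected). I release and rise.

```bash
python3 -m creep '[[[0.4,0,0,0.6,0,0,0],[0.4,0,0,0.6,0,0,0],[1,0,0,0.6,0,0,0],[1,0,0,0.6,0,0,0],[1,0,0,0.6,0,0,0]]]';python3 -m creep '[[[1,0,0,0.6,0,0,0],[1,0,0,0.6,0,0,0],[1,0,0,0,0,0,0],[1,0,0,-15,0,0,0],[1,0,0,-30,0,0,0]]]'
```

```text
time: 8.7
position: [0.5472, -0.0, 0.0633]
tool_rot: [3.018, 0.872, 0.002]
ft_force: [-0.4, -0.6, -0.1]
grip_width: 0.815
time: 9.2
position: [0.5466, -0.0002, 0.0938]
tool_rot: [3.018, 0.872, -0.001]
ft_force: [0.4, 1.1, -0.9]
grip_width: 0.996
```

```bash
python3 -m creep '[[[1,0,0,-40,0,0,0],[1,0,0,-85,0,0,0],[1,-45,0,-90,0,0,0],[1,-80,0,-90,0,0,0],[1,-80,0,-90,0,0,0]]]';python3 -m creep '[[[1,0,0,0,0,0,0]]]';python3 - <<'E'
from h import *
p=ctrl.camera_params("wrist");im=ctrl.get_image("wrist")[:,:,::-1].copy();cv2.imwrite("pics/w7.png",im)
json.dump({k:np.array(v).tolist() for k,v in p.items()},open("w7.json","w"))
s=ctrl.get_state();print(s["ft_force"],s["position"],s["grip_width"],proj(p,[.5465,0,.094]))
u=np.round(proj(p,[.5465,0,.08])).astype(int);print(u)
x,y=max(0,u[0]-90),max(0,u[1]-80);print(x,y)
cv2.imwrite("pics/c7.png",cv2.resize(im[y:y+160,x:x+180],None,fx=3.5,fy=3.5,interpolation=2))
E
```

```text
time: 9.7
position: [0.4767, -0.046, 0.1847]
tool_rot: [-3.019, -0.865, -0.003]
ft_force: [0.8, 0.8, -0.2]
grip_width: 1.004
time: 9.8
position: [0.4795, -0.0429, 0.1844]
tool_rot: [-3.018, -0.87, -0.006]
ft_force: [-0.9, -0.4, -0.1]
grip_width: 0.998
[-0.16659202  0.38011476 -0.83911942] [ 0.47992064 -0.0423289   0.18404789] 0.9998740555825766 [256.41125341 103.29218025]
[257 103]
167 23
```

View pics/c7.png

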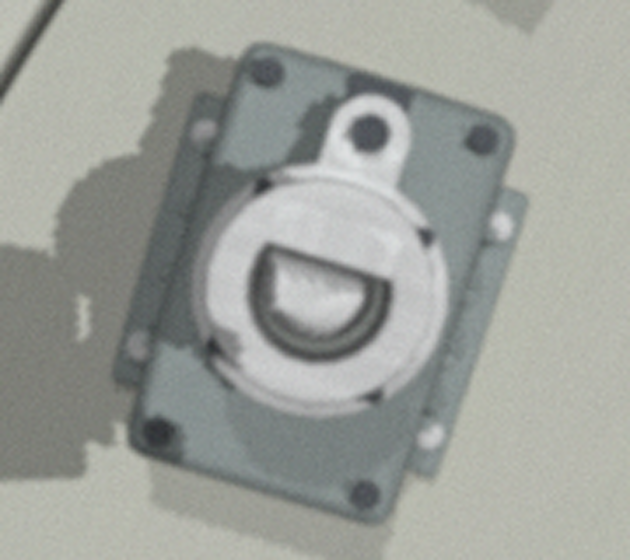

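The crop shows the hub on the shaft: lug hole at (369,132) over the pad, the bore's flat from (268,243) to (390,280) along the shaft's flat, jaws clear. One numeric check of height and yaw, then hand in.

Run:
```python
from h import *
p=json.load(open("w7.json"));g=lambda x,y:(167+x/3.5-.36,23+y/3.5-.36)
for z in(.084,.094,.104,.114):
    a,b=plane(p,g(268,243),z,1),plane(p,g(390,280),z,1);d=a-b
    print(z,"chord mm (31.1)",1e3*np.linalg.norm(d),"yaw",np.degrees(np.arctan2(d[1],d[0]))-90)
l=plane(p,g(369,132),.058,1)[:2]-[.5465,-.0005];print("lug",1e3*np.linalg.norm(l),np.degrees(np.arctan2(l[1],l[0])))
T=ctrl.get_image("top")[:,:,::-1].copy();pt=ctrl.camera_params("top");u=proj(pt,[.5465,.001,.094],False);print(u)
cv2.imwrite("pics/t2.png",cv2.resize(T[40:240,150:420],None,fx=2.9,fy=2.9,interpolation=2))
```

```text
0.084 chord mm (31.1) 31.800317335200106 yaw 15.112215503833198
0.094 chord mm (31.1) 30.592479640353535 yaw 15.112215503833212
0.104 chord mm (31.1) 29.384641945506985 yaw 15.11221550383344
0.114 chord mm (31.1) 28.176804250660403 yaw 15.112215503833468
lug 44.78427911466849 13.55779505045597
[199.04652426 111.16469963]
```

View pics/t2.png

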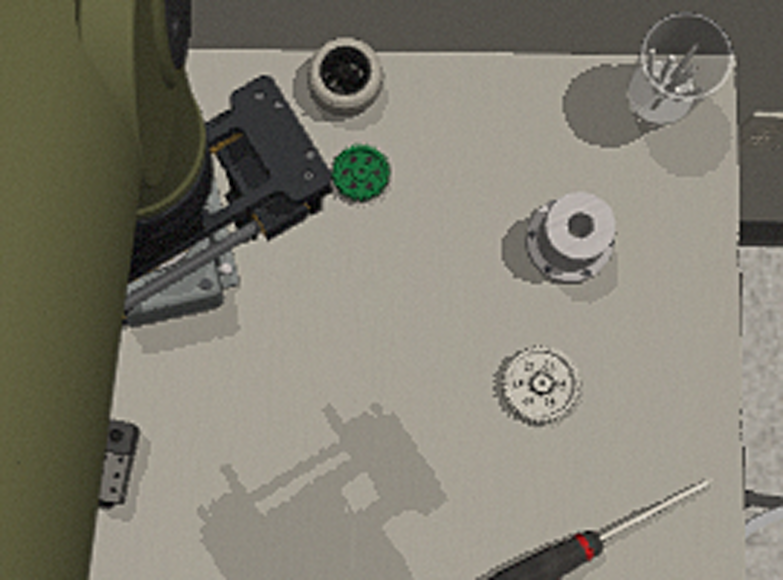

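The top view is blocked by the arm over the motor, but the plain hub, at crop (580,225), has not moved. The chord length puts the rim at about 90 mm (94 when home) and the flat at yaw 15.1° against the motor's 15.0°. The robot touches nothing, so I hand in.

```bash
python3 -c "
from bench import ctrl
print(ctrl.close_job())"
```

```text
the job is handed in; nothing more can be done
None
```

The drive hub is on the gearmotor's shaft, lined up with its flat and released. I handed the job in at about 10 s. I gripped it by the boss at 40 N, turned it about 122° and lowered it with no contact force beyond its own weight. The plain hub and the purple look-alike were left alone.

**Last checks:**
- **Height:** I released with the tool at 63.3 mm, against 62.7 mm expected when home, and the tool did not shift on release. The bore's size in the last wrist picture puts the top rim at about 90 mm, against 94 mm when home; that method is only good to several mm.
- **Alignment:** the bore's flat is at 15.1° and the motor's at about 15.0°. The lug hole gave 13.6°, well within the 10° that slides on.

**Checks that disagreed or failed:**
- **Hub height on the table:** measured at 38 mm from two wrist views and 54 mm from wrist and top, against the stated 44 mm.
- **Sideways position:** the top and wrist cameras differed by 2–3 mm.
- **Final top view:** the arm blocked its view of the motor, so the seated hub was confirmed by the wrist camera only.

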